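# Hold a spring clip gaping over the pattern card

### The job

Take the spring clip with the yellow handles off the grey card (blue-footed stand) by squeezing its handles, and bring it over the white lantern pattern card (red-footed stand). Finish holding it there, handles well squeezed, with the wide-open jaws astride the top edge of the pattern card at its black centre line, one jaw on each side and neither touching the card, so that I can slip a tracing sheet in; do not let go at the end. Do not shift or knock over the two stands or the other things on the table.

Things in the scene. Friction and masses are not known exactly. Their poses are not given: they have to be found in the camera images.
- clip: Spring clip of the clothes-peg kind, 60 g, astride the grey card's top edge, handles up. Origin on the hinge axis (steel rod 12 mm thick, 34 mm long); y along hinge and card edge, x across the card (handles are squeezed along x), z up. At the start the rod rests on the card's edge (origin 6 mm above it) and the lips pinch the card. Squeezing the handles spreads the lips; a spring shuts them.
- clip_grip (a point): Grip point of the clip (TCP here, from above, fingers closing along its x): 34 mm above the hinge axis, between the handles. These form a V; their yellow sleeves, 34 mm wide along y, reach from 20 to 43 mm above the hinge; 54 mm over both at the top at rest, 17 mm and nearly parallel fully squeezed. Each resists with 6 N at rest, 10 N fully squeezed, then meets a stop: a 20 N grip opens it fully.
- clip_jaw_a (a joint): Swing of the +x lever of the clip: 0 = as it sits on the card (lips 4 mm apart), 0.25 = lips 19 mm apart, 0.40 = stop, lips 27 mm apart. Both levers swing equally.
- clip_jaw_b (a joint): Swing of the -x lever of the clip; same values as the other.
- clip_mouth (a point): Middle between the two rubber lips at the ends of the clip's bowed steel jaws, 30 mm below the hinge axis on the clip's z axis; axes as the clip's. The lips end 32 mm below the hinge axis and are 40 mm wide along y.
- grey_stand: Loose 1 kg stand: dark steel base 90 x 110 x 14 mm with blue cheeks (24 mm thick over both, 29 mm high), holding a plain grey card upright: 4 mm thick along the stand's x, 90 mm wide along its y, top edge 120 mm above the table. Origin at the centre of the underside, z up; left or right by chance. The clip starts on this card, up to 15 mm from the middle of its edge.
- grey_stand_edge (a point): Middle of the grey card's top edge; axes as the stand's.
- pattern_stand: Stand of the same size and make, with red cheeks, holding a white card with a red lantern picture and a short black vertical line at the middle of the top edge. Origin at the centre of the underside; x across the card, y along its edge, z up. It may stand on the left or on the right.
- pattern_stand_edge (a point): Middle of the pattern card's top edge, at the black line, 120 mm above the table; axes as the stand's.
- tape_measure: Black pocket tape measure lying on the table, 61 x 73 x 28 mm; bystander. Origin at its underside.
- measuring_cup: Small clear plastic cup, 54 mm wide and high; bystander. Origin at its underside.
- marker_pink: Pink marker lying on the table, 19 x 135 x 19 mm; bystander. Origin at its underside.
- pliers: Pliers with red handles lying on the table, 48 x 180 x 14 mm; bystander. Origin at its underside.
- paste_bowl: White bowl, 95 mm wide, 42 mm high; bystander. Origin at its underside.
- stapler: Blue and black stapler, 34 x 142 x 44 mm; bystander. Origin at its underside.
Not all that is in view belongs to the job. Leave any orange look-alike of the clip alone.

How it is judged:
On the way:
1. the clip is held by the fingers, lifted clear of the grey card (z of clip_mouth in the frame of grey_stand_edge above 0.003 m and contact force between the fingers and clip above 1 N and contact force between clip and grey_stand below 0.1 N), for 0.2 s.
At the end, for the whole second after the job is handed in: Fingers hold the clip still and upright, levers past 0.25 rad (lips 19 mm apart or more), along the card within 0.25 rad; mid-lips 5 to 25 mm below the pattern card's top edge, within 9 mm of its plane and 12 mm of the black line; clip touches no card; stands upright (value of joint each of clip_jaw_a, clip_jaw_b above 0.25 rad and contact force between the fingers and clip above 2 N and contact force between clip and pattern_stand below 0.1 N and contact force between clip and grey_stand below 0.1 N and z of clip_mouth in the frame of pattern_stand_edge between -0.025 and -0.005 m and x of clip_mouth in the frame of pattern_stand_edge between -0.009 and 0.009 m and y of clip_mouth in the frame of pattern_stand_edge between -0.012 and 0.012 m and angle between the y axis of clip and the y axis of pattern_stand, either way round below 0.25 rad and angle between clip's own z axis and vertical below 0.25 rad and linear speed of clip below 0.02 m/s and angle between each of grey_stand, pattern_stand's own z axis and vertical below 0.05 rad); the arm keeps its last pose, push and grip.
It fails at once if a card stand was shifted more than 25 mm or tipped (distance of any of grey_stand, pattern_stand from where it was at the start of the episode above 0.025 m or angle between any of grey_stand, pattern_stand's own z axis and vertical above 0.2 rad).
It fails at once if a bystander was shifted more than 25 mm (distance of any of tape_measure, measuring_cup, marker_pink, pliers, paste_bowl, stapler from where it was at the start of the episode above 0.025 m).
It also fails if it takes over 35 s, if anything falls off the work surface, if the arm or the gripper's body presses on something with over 40 N, if the wrist force passes 120 N, or if a joint passes its speed limit or range.

### The arm

A 7-joint arm with a two-finger parallel gripper is mounted at the origin on a cart in front of the work surface, level with it; the furniture and walls round the work are solid. World frame = base frame: x ahead of the robot, y to its left, z up, the work surface at z = 0. Lengths are in m, angles in rad, forces in N, time in s.
With the tool pointing down it reaches from about 0.35 to 0.9 m from the base axis. Payload 8.1 kg.
Tool frame: the origin (TCP) lies between the finger pads, 19 mm behind the fingertips; this is the grasp point; z points along the fingers, y is the line along which they close (so a half turn about z gives the same grasp; the last joint's range is limited). The gripper opens to 92 mm and grips with 3 to 60 N. Pads are 19 mm wide; open, the fingers measure 130 mm over their backs; the gripper's body (75 mm by 190 mm) begins 47 mm behind the grasp point.
Start: joints at [-1.305, 0.434, 0.025, 1.573, -0.012, 1.134, -0.075], TCP at [0.225, 0.583, 0.246] pointing down, gripper open.
Joint ranges: [-2.62, 2.62], [-0.44, 2.09], [-1.27, 1.32], [0.08, 2.57], [-1.32, 4.46], [0.12, 2], [-2.74, 2.74]. Speed limits (rad/s): [2.22, 2.22, 3.01, 3.01, 3.14, 3.14, 3.14].

### API

Orientations are given as a rotation vector (axis times angle).
In Python, from cell import arm gives the robot as it stands.
- The arm moves only by the shell command python3 -m pendant 'ROWS' [FORCE]. ROWS is a JSON object of lists of equal length, an entry for each row: "slide": the shift along the tool's x, y, z in units of 0.3 m (1.0 is 0.3 m), a list of three; "dr": the turn, a rotation vector about the tool's x, y, z in units of 0.12 rad (1.0 is 0.12 rad), a list of three; "claw": the opening, from 0 (shut) to 1 (fully open). In form: {"slide": [[tx, ty, tz], ...], "dr": [[ax, ay, az], ...], "claw": [claw, ...]}. A call has 1 to 10 rows; each row shifts and turns the commanded pose from where the row before left it, along the tool's axes as they then stand; what a row does not reach is not made up. A row lasts 1/10 s, in which the tool goes at most 50 mm and 8.59 degrees, less where a joint would pass 70% of its speed; a pose out of reach is approached as far as the arm can. A call with a number of a shift or a turn outside -1 to 1 is refused whole. A call with a gripper value outside its range is refused whole. The fingers move at their own pace and stop on an object; FORCE is the grip in N (left out, the last holds). Time passes only in rows, so rows that do not move let the fingers close. It gives the time, the measured TCP pose, the force, the opening and the grip force at its end, in the units of the state.
- arm.observe(): the state, without advancing time (a new reading comes with each control period).
- arm.get_image(name): name is "scene" or "side" or "wrist"; returns the picture (480x640x3 uint8, red, green, blue); there is no depth.
- arm.calibration(name): a dict with "K" (3x3 intrinsics, pixels), "xyz" and "orientation" of the camera in the world. Camera axes: x right, y up, looking along -z (the intrinsics and any distortion apply to the point x, -y, -z); pixel columns grow to the right and rows downward; lengths in m; the calibration is good to about 2 mm. The wrist camera is an equidistant fisheye: a pixel r from the principal point sees the ray r / f radians off the axis. A picture is of the moment at which its call begins: read the wrist's pose just before it. calibration takes no time and is no camera call; for the wrist camera it gives the pose at the moment of the call.
- arm.sign_off(): hands the job in; it is judged then, once.
The state is a dict: "clock": time; "joints": joint angles; "dq": joint speeds; "joint_efforts": joint torques, N m; "position": TCP position; "ee_rot": TCP orientation; "force": force on the tool from outside, world axes, zero at the start; "ft_torque": the same for the moment, N m; "width": opening from 0.0 (shut) to 1.0 (fully open); "gripper_force": force on a finger pad.
Only numpy, scipy, OpenCV 4.12 (cv2) and the standard library are available. Lean on these libraries where they do the work, as an engineer would, in place of code of your own. Each camera call takes 0.05 s, during which the arm holds its last target. There are 200 camera calls.

## Working session

There is one attempt and no reset: what is moved stays moved. The work goes in short steps, Python scripts to look and compute and a shell command to move; the robot and the scene stay as the last step left them, time stands still between calls to the robot, and variables do not carry over. Pictures are saved under pics/ and viewed, at most 13 in all, crops included, and the job is handed in when it is done.

```bash
mkdir -p pics; ls
python3 - <<'E'
from cell import arm
import cv2
s=arm.observe();print(s['clock'],s['position'],s['ee_rot'],s['width'])
for n in ['scene','side','wrist']:
    c=arm.calibration(n);print(n,c)
    cv2.imwrite(f'pics/{n}0.png',arm.get_image(n)[:,:,::-1])
E
```

```text
pics
0.0 [0.22518956 0.58250589 0.24474262] [-5.76133593e-01 -3.08814779e+00  2.50067331e-03] 0.9984452388394233
scene {'K': array([[462.28301521,   0.        , 316.879903  ],
       [  0.        , 462.28301521, 249.02341267],
       [  0.        ,   0.        ,   1.        ]]), 'xyz': array([ 0.02029398, -0.49323677,  0.76933055]), 'orientation': array([ 0.77336527, -0.33712482, -0.75424366])}
side {'K': array([[476.9924727 ,   0.        , 304.78868686],
       [  0.        , 476.9924727 , 241.09760214],
       [  0.        ,   0.        ,   1.        ]]), 'xyz': array([ 0.29855132, -1.02705905,  0.63665097]), 'orientation': array([ 1.10982557, -0.13787607, -0.1976387 ])}
wrist {'K': array([[371.64829954,   0.        , 314.03768474],
       [  0.        , 371.64829954, 240.87994279],
       [  0.        ,   0.        ,   1.        ]]), 'xyz': array([0.15871149, 0.60785616, 0.383737  ]), 'orientation': array([-0.23353626, -0.15957228,  1.19479723])}
```

View pics/scene0.png

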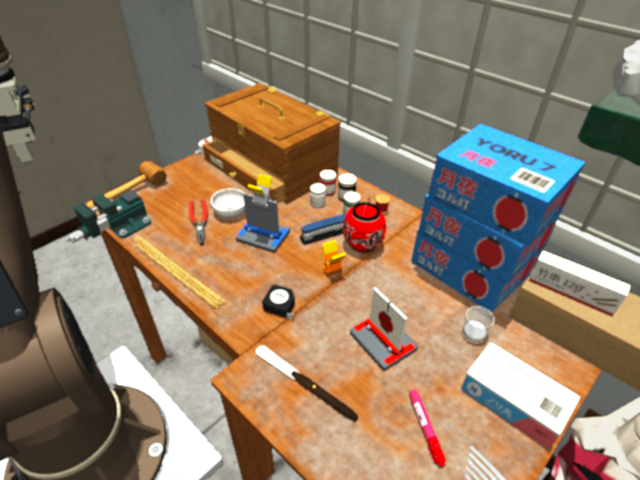

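View pics/side0.png

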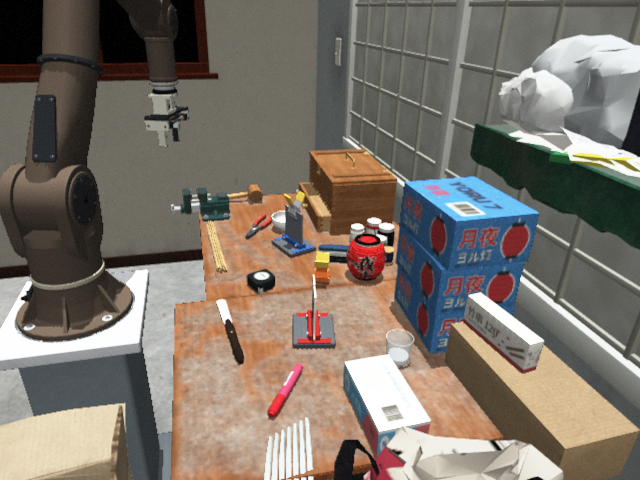

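The scene shows two clip candidates: the yellow-handled clip at scene (262,185), on the grey card with the blue foot, and an orange/yellow look-alike at (333,258) on the table. The first fits the description. The pattern stand (red) is at scene (383,335) and side (314,320). I'll confirm with an enlarged crop.

Run:
```python
import cv2,numpy as np
a=cv2.imread('pics/scene0.png')[165:290,220:360];b=cv2.imread('pics/side0.png')[180:355,255:345]
c=cv2.imread('pics/scene0.png')[280:375,340:425]
f=lambda i,h:cv2.resize(i,(int(i.shape[1]*h/i.shape[0]),h),interpolation=cv2.INTER_CUBIC)
L=f(a,300);M=f(c,290)
w=max(L.shape[1],M.shape[1]);p=lambda i:np.pad(i,((0,0),(0,w-i.shape[1]),(0,0)))
left=np.vstack([p(L),p(M)])
cv2.imwrite('pics/crop1.png',np.hstack([left,f(b,590)]))
```

```text
(no output)
```

View pics/crop1.png

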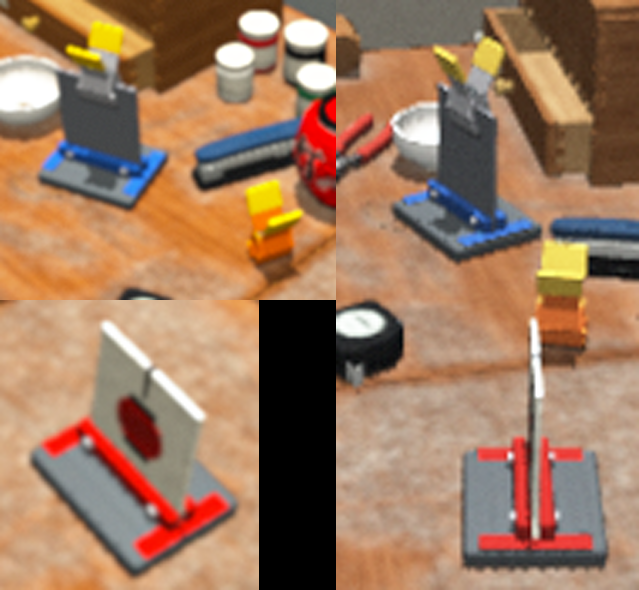

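View pics/wrist0.png

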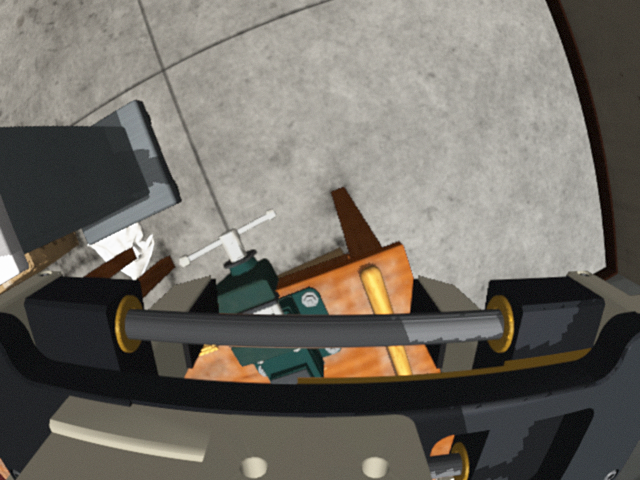

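Confirmed: the clip at scene (262,185) has yellow sleeves and steel jaws and sits on the grey card. The orange-bodied one at (333,258) stands on the table and is the look-alike. The wrist view shows only the vise and the floor. Next I triangulate from the two fixed views.

```bash
cat > h.py <<'E'
import numpy as np,cv2
from scipy.spatial.transform import Rotation as R
def ray(c,p):
    K=c['K'];u=(p[0]-K[0,2])/K[0,0];v=(p[1]-K[1,2])/K[1,1]
    if c.get('fish'):
        r=np.hypot(u,v);d=np.array([u/r*np.sin(r),-v/r*np.sin(r),-np.cos(r)])
    else: d=np.array([u,-v,-1.]);d/=np.linalg.norm(d)
    return c['xyz'],R.from_rotvec(c['orientation']).apply(d)
def tri(*rs):
    A=sum(np.eye(3)-np.outer(d,d) for o,d in rs);b=sum((np.eye(3)-np.outer(d,d))@o for o,d in rs)
    x=np.linalg.solve(A,b);return x,max(np.linalg.norm((np.eye(3)-np.outer(d,d))@(x-o)) for o,d in rs)
def plane(r,z): o,d=r;return o+d*(z-o[2])/d[2]
def blobs(im,lo,hi,roi,mn=8):
    x0,y0,x1,y1=roi;m=cv2.inRange(cv2.cvtColor(im[y0:y1,x0:x1],cv2.COLOR_BGR2HSV),lo,hi)
    n,l,s,c=cv2.connectedComponentsWithStats(m)
    return [(s[i,4],c[i]+[x0,y0],cv2.minAreaRect(np.argwhere(l==i)[:,::-1].astype(np.float32)+np.float32([x0,y0]))) for i in range(1,n) if s[i,4]>=mn]
E
python3 - <<'E'
from h import *;from cell import arm
np.set_printoptions(precision=4,suppress=True)
C={n:arm.calibration(n) for n in('scene','side')};I={n:cv2.imread(f'pics/{n}0.png') for n in C}
for n,roi in(('scene',(240,165,290,200)),('side',(275,185,315,215))):
    for b in blobs(I[n],(22,120,120),(35,255,255),roi):print(n,'yellow',b[0],b[1],b[2])
for n,roi in(('scene',(225,180,300,255)),('side',(268,185,325,262))):
    for b in blobs(I[n],(105,130,60),(125,255,255),roi):print(n,'blue',b[0],b[1],b[2])
for n,roi in(('scene',(345,280,425,375)),('side',(285,265,345,355))):
    for b in blobs(I[n],(0,0,0),(179,110,60),roi,3):print(n,'dark',b[0],b[1])
T=lambda a,b:tri(ray(C['scene'],a),ray(C['side'],b))
print('grey L',T((243.7,195),(286,204.6)),'grey R',T((277,202.5),(302.5,213.5)))
print('pat far',T((374.4,288),(313.7,275.5)),'pat near',T((406,318),(315.5,297)))
print('pat line z.12',plane(ray(C['scene'],(389.1,302)),.12))
E
```

```text
scene yellow 249 [260.747  182.5542] ((260.75, 183.25), (16.970561981201172, 23.33452033996582), 45.0)
side yellow 69 [299.9275 195.8116] ((300.10003662109375, 195.8000030517578), (8.049844741821289, 8.497057914733887), 26.56505012512207)
side yellow 27 [288.0741 197.5185] ((288.5000305175781, 198.00003051757812), (12.020814895629883, 3.535533905029297), 45.0)
scene blue 353 [266.4108 233.051 ] ((263.1028747558594, 235.17327880859375), (48.39370346069336, 18.970544815063477), 6.170175075531006)
side blue 161 [296.5528 244.0435] ((295.3124084472656, 245.67063903808594), (31.773374557495117, 13.460290908813477), 22.932100296020508)
side blue 14 [278.9286 238.2857] ((278.61767578125, 238.47064208984375), (1.697749376296997, 7.276068687438965), 75.96376037597656)
side dark 26 [299.6154 346.2692]
side dark 23 [313.4348 346.5217]
side dark 6 [325.5    346.1667]
side dark 4 [332.75 345.5 ]
grey L (array([0.5423, 0.2407, 0.1219]), np.float64(0.0018798899043258564)) grey R (array([0.5732, 0.1588, 0.1257]), np.float64(0.001066579983773711))
pat far (array([ 0.5252, -0.1651,  0.1195]), np.float64(0.0005232716598307421)) pat near (array([ 0.5072, -0.2512,  0.1212]), np.float64(0.0002970980781973181))
pat line z.12 [ 0.5172 -0.2063  0.12  ]
```

Run:
```python
from h import *;from cell import arm
np.set_printoptions(precision=4,suppress=True)
C={n:arm.calibration(n) for n in('scene','side','wrist')}
s=arm.observe();Rt=R.from_rotvec(s['ee_rot']);print('tool axes\n',Rt.as_matrix())
w=C['wrist'];Rw=R.from_rotvec(w['orientation'])
print('cam in tool',Rt.inv().apply(w['xyz']-s['position']),'\n',(Rt.inv()*Rw).as_matrix())
I=cv2.imread('pics/scene0.png')
b=blobs(I,(22,120,120),(35,255,255),(240,165,290,200))[0]
sd=(np.array([299.93,195.8])+[288.07,197.5])/2
print('clip grip',tri(ray(C['scene'],b[1]),ray(C['side'],sd)))
for p in((283,200),(282,150),(206,97)):print(p,[plane(ray(C['scene'],p),z) for z in(0,.1,.2)])
# yellow two-view: separate handles by viewing scene blob halves
m=cv2.inRange(cv2.cvtColor(I,cv2.COLOR_BGR2HSV),(22,120,120),(35,255,255))[170:200,240:285]
for r in m:print(''.join('#' if v else '.' for v in r))
```

```text
tool axes
 [[-0.9327  0.3605 -0.0003]
 [ 0.3605  0.9327 -0.0012]
 [-0.0001 -0.0012 -1.    ]]
cam in tool [ 0.0711 -0.0006 -0.1389] 
 [[ 0.0003  0.9648  0.2629]
 [ 1.      0.     -0.001 ]
 [-0.001   0.2629 -0.9648]]
clip grip (array([0.5593, 0.1967, 0.1652]), np.float64(0.0024550398970742955))
(283, 200) [array([0.6988, 0.2816, 0.    ]), array([0.6106, 0.1809, 0.1   ]), array([0.5224, 0.0802, 0.2   ])]
(282, 150) [array([0.8764, 0.4766, 0.    ]), array([0.7651, 0.3505, 0.1   ]), array([0.6538, 0.2245, 0.2   ])]
(206, 97) [array([0.9352, 0.9598, 0.    ]), array([0.8163, 0.7709, 0.1   ]), array([0.6974, 0.5821, 0.2   ])]
.............................................
.............................................
.............................................
...................###.......................
..................########...................
..................###########................
..................#############..............
..................##############.............
..................##############.............
.................###############.............
..............
[... 205 characters left out ...]
..........
.......##########....##########..............
.......###########.......######..............
........############.........................
..........############.......................
...........###########.......................
............#.########.......................
................#######......................
.................######......................
......................#......................
.............................................
.............................................
.............................................
.............................................
.............................................
.............................................
```

```bash
python3 -m pendant '{"slide":[[-0.1,-0.053,-0.01],[-0.1,-0.053,-0.01],[-0.1,-0.053,-0.01],[-0.1,-0.053,-0.01],[-0.1,-0.053,-0.01],[-0.1,-0.053,-0.01],[-0.1,-0.053,-0.01],[-0.1,-0.053,-0.01],[-0.1,-0.053,-0.01],[-0.1,-0.053,-0.01]],"dr":[[0,0,0],[0,0,0],[0,0,0],[0,0,0],[0,0,0],[0,0,0],[0,0,0],[0,0,0],[0,0,0],[0,0,0]],"claw":[1,1,1,1,1,1,1,1,1,1]}' && python3 -m pendant '{"slide":[[-0.1,-0.053,0],[-0.1,-0.053,0],[-0.1,-0.053,0],[-0.1,-0.053,0],[-0.1,-0.053,0],[0,0,0],[0,0,0],[0,0,0],[0,0,0],[0,0,0]],"dr":[[0,0,0],[0,0,0],[0,0,0],[0,0,0],[0,0,0],[0,0,1],[0,0,1],[0,0,1],[0,0,1],[0,0,1]],"claw":[1,1,1,1,1,1,1,1,1,1]}' && python3 -m pendant '{"slide":[[0,0,0],[0,0,0],[0,0,0],[0,0,0]],"dr":[[0,0,1],[0,0,1],[0,0,0],[0,0,0]],"claw":[1,1,1,1]}'
python3 - <<'E'
from cell import arm
import cv2,pickle
from scipy.spatial.transform import Rotation as R
s=arm.observe();print(s['clock'],s['position'],R.from_rotvec(s['ee_rot']).as_matrix(),s['joints'],s['force'])
c=arm.calibration('wrist');c['fish']=1;im=arm.get_image('wrist')
cv2.imwrite('pics/w1.png',im[:,:,::-1]);pickle.dump(c,open('w1.pkl','wb'))
E
```

```text
clock: 1.15
position: [0.4485, 0.3252, 0.2755]
ee_rot: [-0.576, -3.088, 0.0]
force: [0.4, 1.2, 0.0]
width: 0.996
gripper_force: 0.0
clock: 2.15
position: [0.5589, 0.1982, 0.2752]
ee_rot: [-1.47, -2.776, 0.001]
force: [-0.6, 0.2, -0.5]
width: 0.997
gripper_force: 0.0
clock: 2.55
position: [0.5589, 0.1983, 0.2753]
ee_rot: [-1.781, -2.588, 0.001]
force: [-0.4, 0.2, 0.3]
width: 0.996
gripper_force: 0.0
2.55 [0.5589208  0.19833149 0.27534311] [[-3.57515226e-01  9.33907259e-01 -3.06606853e-04]
 [ 9.33907300e-01  3.57515156e-01 -2.59515944e-04]
 [-1.32747227e-04 -3.79123280e-04 -9.99999919e-01]] [-0.7069487   0.3678528   0.38456129  1.63450147 -0.14700645  1.16827821
  0.07773015] [-0.35314452  0.21391075  0.2982321 ]
```

View pics/w1.png

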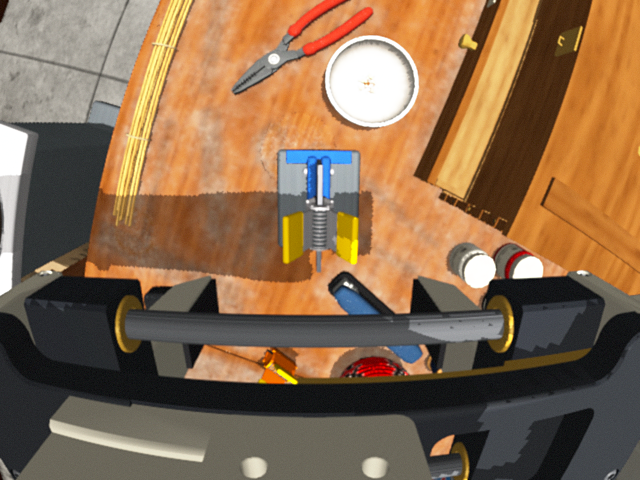

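The wrist view shows the clip from above. The yellow handles are at about (292,237) and (347,237), the rod and spring are at (319,230), and the card runs along image vertical, so the yaw already fits.

Run:
```python
from h import *;from cell import arm
import pickle
np.set_printoptions(precision=4,suppress=True)
w=pickle.load(open('w1.pkl','rb'));S=arm.calibration('scene');D=arm.calibration('side')
I=cv2.imread('pics/w1.png');bs=sorted(blobs(I,(22,120,100),(35,255,255),(265,195,375,275),30),key=lambda b:b[1][0])
for b in bs:print(b[0],b[1],cv2.boxPoints(b[2]).tolist())
print('A',tri(ray(w,bs[0][1]),ray(S,(255.5,187.3)),ray(D,(288,197.5))))
print('B',tri(ray(w,bs[-1][1]),ray(S,(263.5,178.8)),ray(D,(299.9,195.8))))
for z in(.157,.167):print(z,[plane(ray(w,b[1]),z) for b in bs])
m=cv2.inRange(cv2.cvtColor(I,cv2.COLOR_BGR2HSV),(22,120,100),(35,255,255))[195:275,265:375]
ys,xs=np.nonzero(m);xs+=265;ys+=195
print(xs.min(),xs.max(),ys.min(),ys.max())
# outer corners at top
L=xs<315
for k in(L,~L):
  print('rows',ys[k].min(),ys[k].max(),'cols',xs[k].min(),xs[k].max())
t=R.from_rotvec(arm.observe()['ee_rot']);p=arm.observe()['position']
for q in((283,240),(358,240),(320,151),(320,210)):
  for z in(.12,.126,.169):print(q,z,t.inv().apply(plane(ray(w,q),z)-p))
```

```text
950 [292.1284 236.28  ] [[282.0, 211.0], [302.0, 211.0], [302.0, 263.0], [282.0, 263.0]]
985 [347.0254 236.9645] [[335.3912353515625, 263.4809875488281], [337.005859375, 211.8126678466797], [358.29754638671875, 212.47802734375], [356.68292236328125, 264.1463623046875]]
A (array([0.5424, 0.1969, 0.1623]), np.float64(0.0020654578310017294))
B (array([0.5788, 0.2103, 0.1604]), np.float64(0.0017980489419315586))
0.157 [array([0.5423, 0.1963, 0.157 ]), array([0.5792, 0.2099, 0.157 ])]
0.167 [array([0.5419, 0.1989, 0.167 ]), array([0.5774, 0.212 , 0.167 ])]
282 358 211 264
rows 211 263 cols 282 302
rows 212 264 cols 336 358
(283, 240) 0.12 [-0.0086 -0.0261  0.1554]
(283, 240) 0.126 [-0.007  -0.0256  0.1494]
(283, 240) 0.169 [ 0.0046 -0.0219  0.1064]
(358, 240) 0.12 [-0.0086  0.0356  0.1554]
(358, 240) 0.126 [-0.007   0.0349  0.1494]
(358, 240) 0.169 [0.0046 0.0296 0.1064]
(320, 151) 0.12 [0.0637 0.004  0.1554]
(320, 151) 0.126 [0.0638 0.0039 0.1494]
(320, 151) 0.169 [0.0648 0.0032 0.1064]
(320, 210) 0.12 [0.0164 0.0042 0.1554]
(320, 210) 0.126 [0.0175 0.0041 0.1494]
(320, 210) 0.169 [0.0254 0.0034 0.1064]
```

```bash
python3 -m pendant '{"slide":[[0.0147,0.0123,0],[0,0,0.08],[0,0,0.08],[0,0,0.08],[0,0,0.08],[0,0,0.064],[0,0,0],[0,0,0]],"dr":[[0,0,0],[0,0,0],[0,0,0],[0,0,0],[0,0,0],[0,0,0],[0,0,0],[0,0,0]],"claw":[1,1,1,1,1,1,1,1]}' 20
python3 - <<'E'
from cell import arm
import cv2,pickle
c=arm.calibration('wrist');c['fish']=1;im=arm.get_image('wrist')
cv2.imwrite('pics/w2.png',im[:,:,::-1]);pickle.dump(c,open('w2.pkl','wb'))
cv2.imwrite('pics/s2.png',arm.get_image('side')[:,:,::-1])
from h import *
I=cv2.imread('pics/w2.png');p=arm.observe()
for b in blobs(I,(22,120,100),(35,255,255),(220,100,420,400),30):print(b[0],b[1],b[2],R.from_rotvec(p['ee_rot']).inv().apply(plane(ray(c,b[1]),.158)-p['position']))
E
```

```text
clock: 3.4
position: [0.5612, 0.2039, 0.1606]
ee_rot: [-1.784, -2.586, 0.0]
force: [0.2, 0.3, 0.7]
width: 1.0
gripper_force: 0.0
1412 [268.7592068  294.78186969] ((267.0, 292.0), (44.0, 38.0), 90.0) [ 0.0089534  -0.02007066  0.00353213]
1391 [359.03091301 295.32854062] ((360.7075500488281, 293.20294189453125), (37.43798065185547, 43.45571517944336), 2.935673236846924) [0.00872782 0.01750008 0.00360461]
182 [260.48901099 351.33516484] ((262.0, 352.0), (12.0, 20.0), 90.0) [-0.01899754 -0.02516077  0.00351722]
212 [366.63207547 351.58962264] ((364.0, 352.5), (13.0, 22.0), 90.0) [-0.01909291  0.02231002  0.00360884]
```

View pics/w2.png

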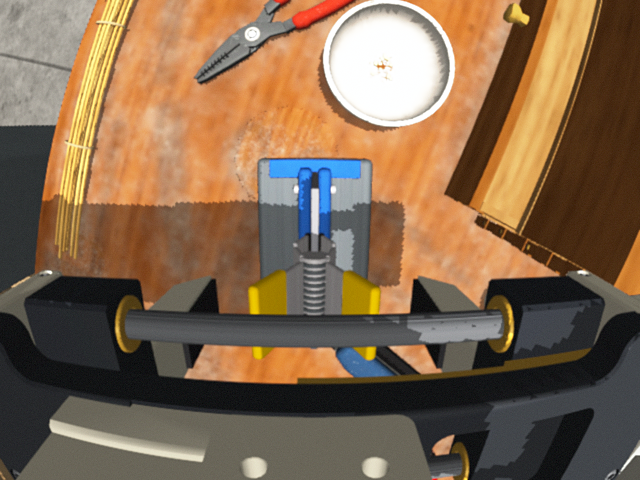

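The handles at (248..380, 271..360) sit centred between the pads at (217) and (412). I'll squeeze now.

```bash
python3 -m pendant '{"slide":[[0,0,0],[0,0,0],[0,0,0],[0,0,0],[0,0,0],[0,0,0]],"dr":[[0,0,0],[0,0,0],[0,0,0],[0,0,0],[0,0,0],[0,0,0]],"claw":[0.7,0.6,0.55,0.5,0.5,0.5]}' 25; python3 -m pendant '{"slide":[[0,0,0],[0,0,0],[0,0,0],[0,0,0],[0,0,0],[0,0,0],[0,0,0],[0,0,0]],"dr":[[0,0,0],[0,0,0],[0,0,0],[0,0,0],[0,0,0],[0,0,0],[0,0,0],[0,0,0]],"claw":[0.4,0.35,0.3,0.2,0.1,0.05,0.05,0.05]}' 25
```

```text
clock: 4.1
position: [0.5612, 0.2038, 0.1608]
ee_rot: [1.785, 2.585, 0.001]
force: [-2.4, -2.0, 16.3]
width: 0.53
gripper_force: 11.1
clock: 4.9
position: [0.5623, 0.2041, 0.163]
ee_rot: [1.785, 2.583, 0.006]
force: [-4.7, -0.6, 23.0]
width: 0.17
gripper_force: 25.0
```

```bash
python3 -m pendant '{"slide":[[0,0,-0.02],[0,0,-0.03],[0,0,-0.04],[0,0,-0.05],[0,0,-0.06],[0,0,-0.07],[0,0,-0.07],[0,0,-0.06],[0,0,0],[0,0,0]],"dr":[[0,0,0],[0,0,0],[0,0,0],[0,0,0],[0,0,0],[0,0,0],[0,0,0],[0,0,0],[0,0,0],[0,0,0]],"claw":[0.05,0.05,0.05,0.05,0.05,0.05,0.05,0.05,0.05,0.05]}' 25
python3 - <<'E'
from cell import arm
import cv2,numpy as np
a=arm.get_image('side')[:,:,::-1];b=arm.get_image('scene')[:,:,::-1]
cv2.imwrite('pics/side3.png',a);cv2.imwrite('pics/scene3.png',b)
f=lambda i:cv2.resize(i,(400,560),interpolation=cv2.INTER_CUBIC)
cv2.imwrite('pics/c3.png',np.hstack([f(a[130:270,240:340]),f(b[120:260,215:315])]))
E
```

```text
clock: 5.9
position: [0.5609, 0.2037, 0.2805]
ee_rot: [1.785, 2.585, 0.001]
force: [-0.3, -0.5, -1.5]
width: 0.168
gripper_force: 25.0
```

View pics/c3.png

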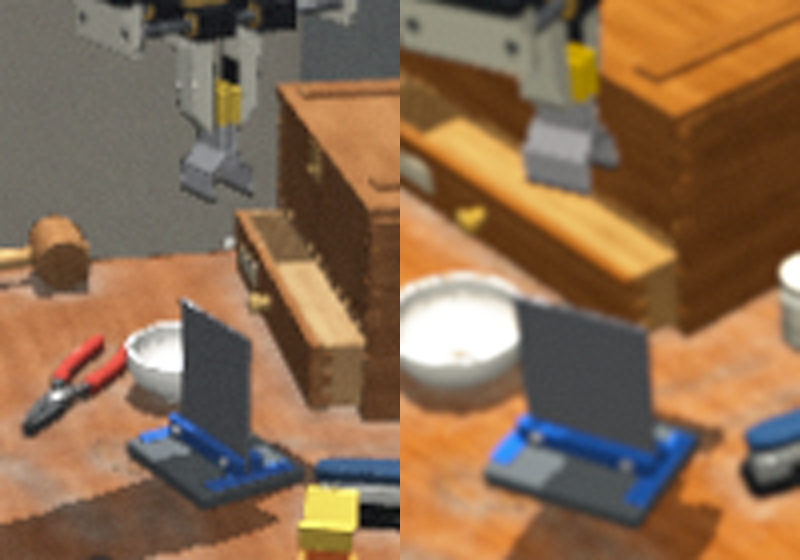

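The clip is lifted clear with its jaws wide open, and the grey stand is upright and unmoved. I'll check the box stack clearance and refine the pattern card edge.

Run:
```python
from h import *;from cell import arm
np.set_printoptions(precision=4,suppress=True)
S=arm.calibration('scene');D=arm.calibration('side')
print(plane(ray(S,(415,262)),0),plane(ray(S,(487,305)),0),tri(ray(S,(427,180)),ray(D,(403,187))))
A=cv2.imread('pics/scene3.png');B=cv2.imread('pics/side3.png')
# sharp black line & card corner subpixel
for im,roi in((A,(365,280,415,325)),(B,(305,268,325,305))):
  x0,y0,x1,y1=roi;g=cv2.cvtColor(im[y0:y1,x0:x1],cv2.COLOR_BGR2GRAY)
  q=cv2.goodFeaturesToTrack(g,8,0.08,4);cv2.cornerSubPix(g,q,(2,2),(-1,-1),(3,30,.01));print((q[:,0]+[x0,y0]).tolist())
f=lambda i:cv2.resize(i,(400,500),interpolation=cv2.INTER_CUBIC)
cv2.imwrite('pics/c4.png',np.hstack([f(A[280:330,367:407]),f(B[268:308,299:331])]))
```

```text
[ 0.7518 -0.1213  0.    ] [ 0.751  -0.3108  0.    ] (array([ 0.7148, -0.1339,  0.2795]), np.float64(0.019360462435147507))
[[388.9118022918701, 302.4283027648926], [405.19017791748047, 319.4949493408203], [372.4768576622009, 286.8861150741577], [382.727819442749, 310.5406608581543], [366.0, 323.0], [390.0, 308.0], [373.0, 292.0], [378.62939262390137, 312.6245880126953]]
[[313.4034061431885, 296.8594493865967], [313.02587509155273, 273.4012188911438], [317.0, 288.0], [314.66216945648193, 285.38040924072266], [316.0, 278.0], [315.88356590270996, 269.21450412273407], [311.0, 290.0], [311.0, 281.0]]
```

View pics/c4.png

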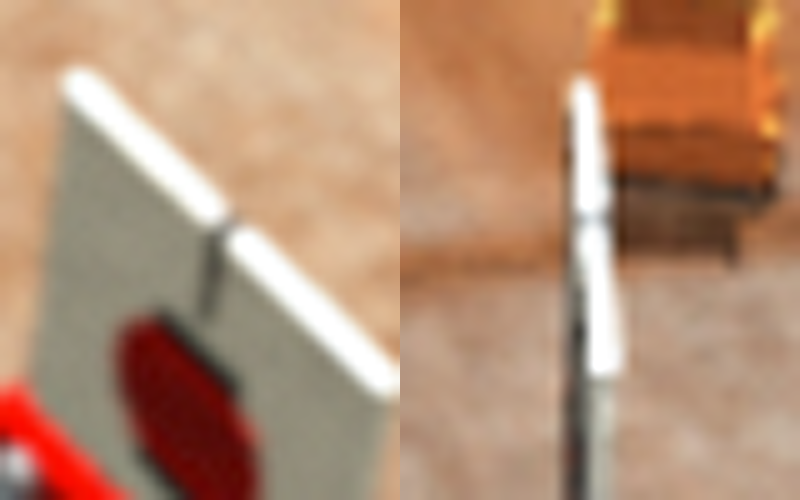

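The crop shows the black line on the top edge at scene ≈(389.4,302.4) and side ≈(314.1,285.1). The edge ends are at scene (374.6,287.6) and (405.4,318.1).

```bash
python3 - <<'E'
from h import *;from cell import arm
np.set_printoptions(precision=4,suppress=True)
S=arm.calibration('scene');D=arm.calibration('side')
T=lambda a,b:tri(ray(S,a),ray(D,b))
print(T((389.4,302.4),(314.1,285.1)));a=T((374.6,287.6),(313.2,274.4));b=T((405.4,318.1),(314.8,297.2));print(a,b)
d=a[0]-b[0];print(np.degrees(np.arctan2(d[1],d[0])),np.linalg.norm(d),(a[0]+b[0])/2)
E
python3 -m pendant '{"slide":[[-0.07,-0.03,0],[-0.12,-0.063,0],[-0.13,-0.07,0],[-0.13,-0.07,0],[-0.13,-0.07,0],[-0.13,-0.07,0],[-0.13,-0.07,0],[-0.13,-0.07,0],[-0.12,-0.063,0],[-0.09,-0.034,0]],"dr":[[0,0,0],[0,0,0],[0,0,0],[0,0,0],[0,0,0],[0,0,0],[0,0,0],[0,0,0],[0,0,0],[0,0,0]],"claw":[0.05,0.05,0.05,0.05,0.05,0.05,0.05,0.05,0.05,0.05]}' 25
```

```text
(array([ 0.515 , -0.2083,  0.1221]), np.float64(0.00018708193977168153))
(array([ 0.5236, -0.1665,  0.1231]), np.float64(0.00040850973964413705)) (array([ 0.5062, -0.2506,  0.1208]), np.float64(0.0006408026211504013))
78.26481507003588 0.08592135903033754 [ 0.5149 -0.2086  0.1219]
clock: 7.0
position: [0.5134, -0.1953, 0.2797]
ee_rot: [-1.789, -2.582, 0.002]
force: [0.3, 0.1, -0.6]
width: 0.169
gripper_force: 25.0
```

```bash
python3 -m pendant '{"slide":[[0,0,0],[0,0,0],[0,0,0],[0,0,0],[0,0,0],[0,0,0],[0,0,0],[0,0,0]],"dr":[[0,0,0.79],[0,0,0.79],[0,0,0.79],[0,0,0.79],[0,0,0.79],[0,0,0.79],[0,0,0],[0,0,0]],"claw":[0.05,0.05,0.05,0.05,0.05,0.05,0.05,0.05]}' 25
python3 - <<'E'
from cell import arm
import cv2,pickle,numpy as np
from h import *
np.set_printoptions(precision=4,suppress=True)
s=arm.observe();t=R.from_rotvec(s['ee_rot']);m=t.as_matrix();print(s['position'],m,np.degrees(np.arctan2(m[1,1],m[0,1])))
print('to line (mm, tool)',1e3*t.inv().apply(np.array([.515,-.2083,.120])-s['position']))
c=arm.calibration('wrist');c['fish']=1;im=arm.get_image('wrist')[:,:,::-1]
cv2.imwrite('pics/w5.png',im);pickle.dump((c,s),open('w5.pkl','wb'))
a=arm.get_image('side')[:,:,::-1];b=arm.get_image('scene')[:,:,::-1]
cv2.imwrite('pics/side5.png',a);cv2.imwrite('pics/scene5.png',b)
f=lambda i:cv2.resize(i,(400,600),interpolation=cv2.INTER_CUBIC)
cv2.imwrite('pics/c5.png',np.hstack([f(a[160:310,265:365]),f(b[190:340,340:440])]))
E
```

```text
clock: 7.8
position: [0.5149, -0.192, 0.2797]
ee_rot: [-2.435, -1.983, 0.001]
force: [0.4, -0.8, 0.0]
width: 0.168
gripper_force: 25.0
[ 0.5149 -0.192   0.2797] [[ 0.2026  0.9793 -0.0012]
 [ 0.9793 -0.2026  0.0001]
 [-0.0002 -0.0011 -1.    ]] -11.687636174130832
to line (mm, tool) [-15.9394   3.6063 159.7178]
```

View pics/c5.png

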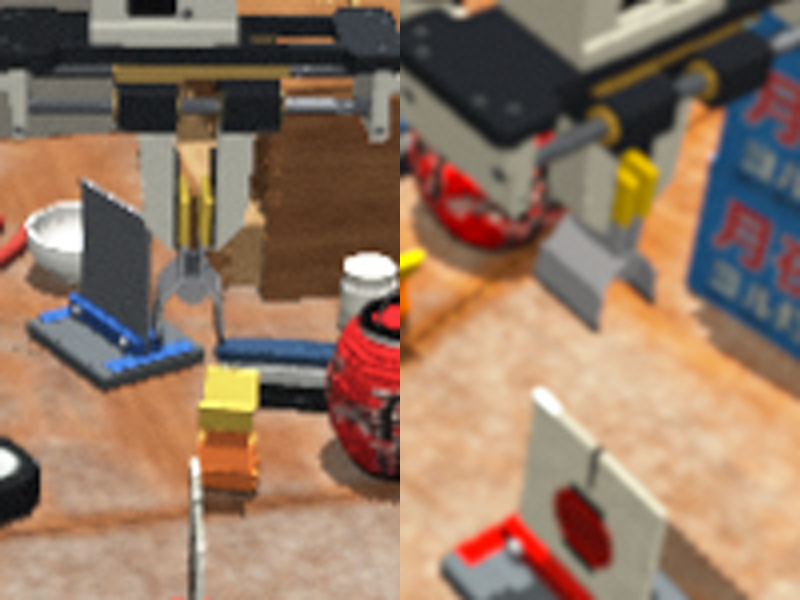

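View pics/w5.png

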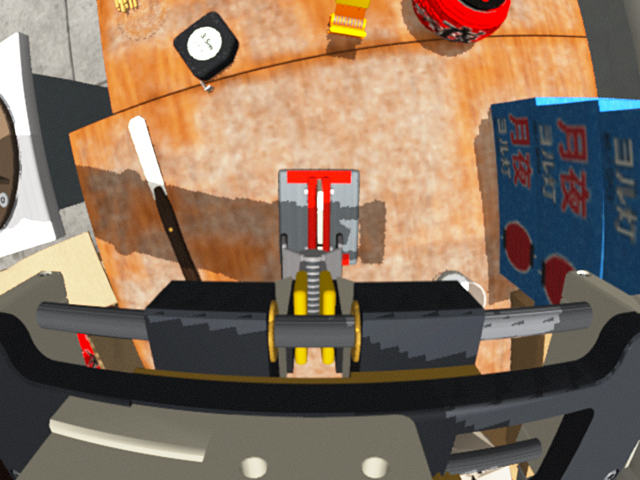

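The clip hangs straight with its jaws wide, and the pattern card's white top shows at wrist (320,220). Lip ends: side (304,246) and (320,246), scene (389.5,272) and (403,265). I'll triangulate the lips to get the clip's offset from the TCP.

Run:
```python
from h import *;from cell import arm
import pickle
np.set_printoptions(precision=1,suppress=True)
S=arm.calibration('scene');D=arm.calibration('side');c,s=pickle.load(open('w5.pkl','rb'))
t=R.from_rotvec(s['ee_rot']);f=lambda p:1e3*t.inv().apply(p-s['position'])
for a,b in(((389.1,271.6),(303.8,246)),((402.6,264.7),(319.9,245.8))):
    x,e=tri(ray(S,a),ray(D,b));print('lip near corner',f(x),e*1e3)
for q in((319.5,180),(319.5,245)):print('card in wrist',f(plane(ray(c,q),.119)))
I=cv2.imread('pics/w5.png')
for q in((318,263),(313,250),):print('hinge',f(plane(ray(c,q),s['position'][2]-.034)))
for b in blobs(I,(22,120,100),(35,255,255),(280,250,350,380),20):print(b[0],b[1],f(plane(ray(c,b[1]),s['position'][2])))
for z in(0.1,): pass
g=cv2.cvtColor(I,cv2.COLOR_BGR2GRAY)
for r in(195,210,225,240):print(r,g[r,300:340])
```

```text
lip near corner [-22.  -17.7  62.4] 2.1995362674301853
lip near corner [-21.2  13.5  63. ] 1.366205391177679
card in wrist [ 39.7   3.9 160.7]
card in wrist [-14.8   4.  160.7]
hinge [12.   1.4 34. ]
hinge [18.7 -1.  34. ]
545 [300.3 293.9] [10.2 -6.1  0. ]
624 [326.5 294.5] [ 9.9  4.6 -0. ]
199 [300.6 354.9] [-19.3  -6.4   0. ]
195 [327.8 354.6] [-19.1   5.5  -0. ]
195 [194 188 188 181 180 176 165 140 100  85  94  94  96  93  83  64  92 201
 255 255 255 255 254 177 104  88  96  92  92 100 131 160 179 182 188 186
 182 181 185 187]
210 [106 105 106 104 100 101 106  98  76  67  71  71  74  74  68  58  74 172
 251 251 253 255 231 128  75  69  76  71  63  68  79  96 102 101 102 103
 103 102 100 103]
225 [105 104 104 100 102 104 102  99  70  71  76  71  66  72  70  58  73 172
 253 249 248 249 202 104  68  73  74  74  65  71  89 103 101  99 106 103
 101  98  98 101]
240 [106 106 107 102 102 105 105  91  74  57  75  73  73  72  67  58  59 153
 247 251 249 247 194 101  65  66  76  71  62  70  89 100 102  99 105  88
  41  41  68  82]
```

```bash
python3 -m pendant '{"slide":[[-0.03,0.01,0],[-0.021,0.0067,0],[0,0,0.06],[0,0,0.06],[0,0,0.06],[0,0,0.04],[0,0,0],[0,0,0]],"dr":[[0,0,0],[0,0,0],[0,0,0],[0,0,0],[0,0,0],[0,0,0],[0,0,0],[0,0,0]],"claw":[0.05,0.05,0.05,0.05,0.05,0.05,0.05,0.05]}' 25
python3 - <<'E'
from cell import arm
from h import *
import pickle
np.set_printoptions(precision=4,suppress=True)
s=arm.observe();c=arm.calibration('wrist');c['fish']=1;w=arm.get_image('wrist')[:,:,::-1]
a=arm.get_image('side')[:,:,::-1];b=arm.get_image('scene')[:,:,::-1]
cv2.imwrite('pics/w6.png',w);cv2.imwrite('pics/side6.png',a);cv2.imwrite('pics/scene6.png',b);pickle.dump((c,s),open('w6.pkl','wb'))
f=lambda i:cv2.resize(i,(400,600),interpolation=cv2.INTER_CUBIC)
cv2.imwrite('pics/c6.png',np.hstack([f(a[220:310,285:345]),f(b[230:335,355:425])]))
E
```

```text
clock: 8.75
position: [0.517, -0.2087, 0.2147]
ee_rot: [2.439, 1.98, -0.0]
force: [-0.4, -0.2, -0.2]
width: 0.167
gripper_force: 25.0
```

View pics/c6.png

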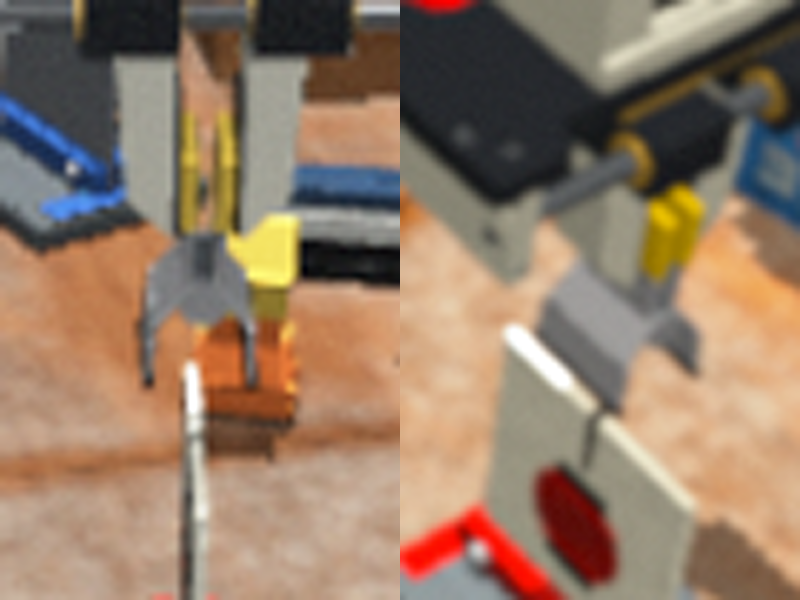

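The side crop shows the jaws straddling the card plane (lips at 148 and 250, card at about 196), still above the edge. I'll triangulate the lips against the line once more.

Run:
```python
from h import *;from cell import arm
import pickle
np.set_printoptions(precision=1,suppress=True)
S=arm.calibration('scene');D=arm.calibration('side');c,s=pickle.load(open('w6.pkl','rb'))
t=R.from_rotvec(s['ee_rot']);f=lambda p:1e3*t.inv().apply(p-s['position'])
for a,b in(((392.7,301.7),(306.8,277.3)),((406.6,294.7),(322.1,277.3))):
    x,e=tri(ray(S,a),ray(D,b));print('lip',f(x),e*1e3)
print('line',f(np.array([.515,-.2083,.1221])))
g=cv2.cvtColor(cv2.imread('pics/w6.png'),cv2.COLOR_BGR2GRAY)
for r in(190,205,220,235):
    p=np.where(g[r,300:340]>200)[0]+300
    if len(p):print(r,p.min(),p.max(),f(plane(ray(c,(p.mean(),r)),.12)))
```

```text
lip [-21.  -17.7  61.1] 0.8347251618375849
lip [-23.1  12.7  59.9] 0.7982881477870318
line [-0.  -2.1 92.6]
190 310 315 [40.  -1.5 94.7]
205 310 315 [30.4 -1.5 94.7]
220 310 315 [20.6 -1.5 94.7]
235 310 315 [10.7 -1.5 94.7]
```

```bash
python3 -m pendant '{"slide":[[0.004,0,0.03],[0,0,0.04],[0,0,0.04],[0,0,0.03],[0,0,0.015],[0,0,0],[0,0,0],[0,0,0],[0,0,0]],"dr":[[0,0,0],[0,0,0],[0,0,0],[0,0,0],[0,0,0],[0,0,0],[0,0,0],[0,0,0],[0,0,0]],"claw":[0.05,0.05,0.05,0.05,0.05,0.05,0.05,0.05,0.05]}' 25
python3 - <<'E'
from cell import arm
from h import *
a=arm.get_image('side')[:,:,::-1];b=arm.get_image('scene')[:,:,::-1]
cv2.imwrite('pics/side7.png',a);cv2.imwrite('pics/scene7.png',b);cv2.imwrite('pics/w7.png',arm.get_image('wrist')[:,:,::-1])
f=lambda i:cv2.resize(i,(400,600),interpolation=cv2.INTER_CUBIC)
cv2.imwrite('pics/c7.png',np.hstack([f(a[240:330,285:345]),f(b[250:355,355:425])]))
print(arm.observe()['force'],arm.observe()['ft_torque'])
E
```

```text
clock: 9.8
position: [0.5174, -0.2071, 0.1682]
ee_rot: [2.439, 1.98, 0.001]
force: [-0.4, 0.5, -0.7]
width: 0.169
gripper_force: 25.0
[ 0.02456404  0.08030357 -0.92227535] [-0.07305876  0.05185856  0.01630565]
```

View pics/c7.png

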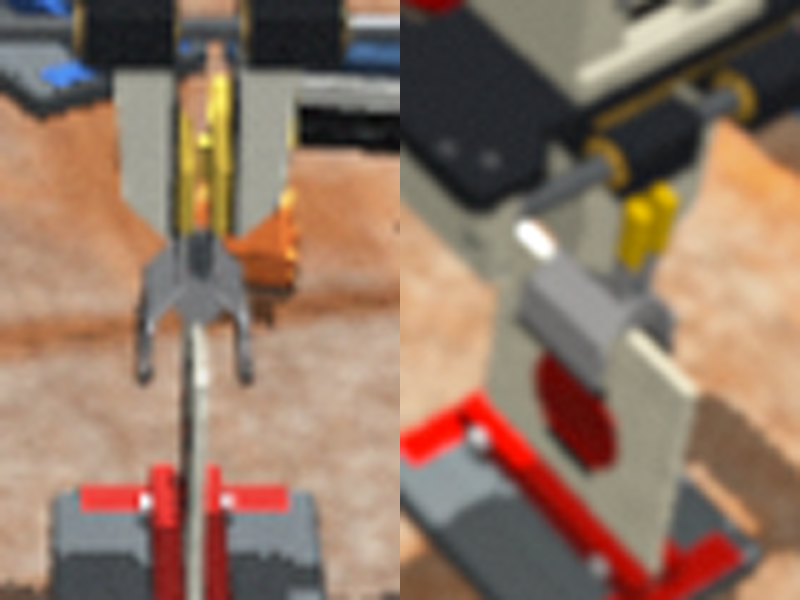

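Run:
```python
from h import *;from cell import arm
np.set_printoptions(precision=1,suppress=True)
S=arm.calibration('scene');D=arm.calibration('side');s=arm.observe()
t=R.from_rotvec(s['ee_rot'])
x,e=tri(ray(S,(390.5,318.2)),ray(D,(306.1,296.6)))
print('lip corner rel line',1e3*t.inv().apply(x-np.array([.515,-.2083,.1221])),e*1e3)
```

```text
lip corner rel line [-23.3 -16.2  12.1] 1.3326280709233025
```

```bash
python3 -m pendant '{"slide":[[0.004,0,0.006],[0.004,0,0.006],[0,0,0],[0,0,0],[0,0,0],[0,0,0]],"dr":[[0,0,0],[0,0,0],[0,0,0],[0,0,0],[0,0,0],[0,0,0]],"claw":[0.05,0.05,0.05,0.05,0.05,0.05]}' 25
python3 - <<'E'
from cell import arm
s=arm.observe();print(s['position'],s['force'],s['gripper_force'],s['width'])
print(arm.sign_off())
E
```

```text
clock: 10.55
position: [0.5177, -0.2047, 0.1643]
ee_rot: [2.439, 1.98, 0.0]
force: [-0.6, 0.2, -0.2]
width: 0.168
gripper_force: 25.0
[ 0.51767455 -0.20469895  0.16426181] [-0.5941009   0.22630411 -0.1573944 ] 24.99847412109375 0.16794579407256555
the job is handed in; nothing more can be done
None
```

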